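Shim a rocking casting board

ROBOT

A 6-joint arm with a two-finger parallel gripper is mounted at the origin on the work surface. World frame = base frame: x ahead of the robot, y to its left, z up, the work surface at z = 0. Lengths are in m, angles in rad, forces in N, time in s.
With the tool pointing down it reaches from about 0.25 to 0.775 m from the base axis. Payload 4 kg.
Tool frame: the origin (TCP) lies where the fingers leave the gripper's body, on its centre line; the fingertips stand 97 mm ahead of it and the grasp point (between the pads) lies 78 mm ahead of it (env.tip_extent is the distance from the TCP to the fingertips, in m); z points along the fingers, y is the line along which they close (so a half turn about z gives the same grasp; the last joint's range is limited). The gripper opens to 94 mm and grips with 3 to 60 N. Pads are 16 mm wide; open, the fingers measure 119 mm over their backs; the gripper's body (75 mm by 177 mm) begins 78 mm behind the grasp point.
Start: joints at [1.052, 0.087, 1.371, -0, 1.684, -0.103], TCP at [0.222, 0.503, 0.303] pointing down, gripper open.
Joint ranges: [-3.1, 3.1], [-0.76, 2.03], [0.27, 2.55], [-1.08, 4.22], [0.17, 2.65], [-2.57, 2.57]. Speed limits (rad/s): [2.79, 2.79, 3.14, 3.14, 3.14, 3.14].

INTERFACE

Orientations are given as a unit quaternion [w, x, y, z].
In Python, from station import env gives the robot as it stands. The module is installed in compiled form; this text tells all that it offers.
- The arm moves only by the shell command python3 -m pendant 'ROWS' [FORCE]. ROWS is a JSON object of lists of equal length, an entry for each row: "fingers": the closure, from -1 (fully open) to 1 (shut); "linear": the shift along the tool's x, y, z each as a share of 0.25 m, from -1 to 1, a list of three; "turn": the turn, a rotation vector about the tool's x, y, z each as a share of 45 degrees, from -1 to 1, a list of three. In form: {"fingers": [fingers, ...], "linear": [[tx, ty, tz], ...], "turn": [[wx, wy, wz], ...]}. A call has exactly 5 rows; each row shifts and turns the commanded pose from where the row before left it, along the tool's axes as they then stand; what a row does not reach is not made up. A row lasts 1/10 s, in which the tool goes at most 50 mm and 8.59 degrees, less where a joint would pass 70% of its speed; a pose out of reach is approached as far as the arm can. A call with a number of a shift or a turn outside -1 to 1 is refused whole. A call with a gripper value outside its range is refused whole. The fingers move at their own pace and stop on an object; FORCE is the grip in N (left out, the last holds). Time passes only in rows, so rows that do not move let the fingers close, or fill a call up. It gives the time, the measured TCP pose, the force, the opening and the grip force at its end, in the units of the state.
- env.sense(): the state, without advancing time (a new reading comes with each control period).
- env.camera(name): name is "scene" or "top" or "wrist"; returns the picture (420x560x3 uint8, red, green, blue); there is no depth.
- env.get_calibration(name): a dict with "fx", "fy", "cx", "cy" (pixels), "rvec" (rotation vector, rad) and "tvec" (3), from world to camera coordinates, as OpenCV has them. Camera axes: x right, y down, z forward; pixel columns grow to the right and rows downward; lengths in m; the calibration is good to about 2 mm. The wrist camera is an equidistant fisheye: a pixel r from the principal point sees the ray r / f radians off the axis. A picture is of the moment at which its call begins: read the wrist's pose just before it. get_calibration takes no time and is no camera call; for the wrist camera it gives the pose at the moment of the call.
- env.sign_off(): hands the job in; it is judged then, once.
The state is a dict: "time": time; "qpos": joint angles; "qvel": joint speeds; "tau": joint torques, N m; "eef_pos": TCP position; "orientation": TCP orientation; "wrist_force": force on the tool from outside, world axes, zero at the start; "wrist_torque": the same for the moment, N m; "grip_width": finger opening in m; "grip_force": force on a finger pad.
Only numpy, scipy, OpenCV 4.12 (cv2) and the standard library are available. Lean on these libraries where they do the work, as an engineer would, in place of code of your own. Each camera call takes 0.05 s, during which the arm holds its last target. There are 200 camera calls.

TASK

The casting board with the red mould has one foot too short, so it leans and rocks. Push the orange wedge, thin end first, along the bench and under that short foot (the corner with the yellow cap) until the board stands level and all the feet bear; only push the wedge, never lift it, keep the gripper off the board, and stop before the whole board is shoved along. Leave the other things on the bench as they are.

Things in the scene. Friction and masses are not known exactly. Their poses are not given: they have to be found in the camera images.
- board: square plywood casting board, 270 x 270 x 14 mm, about 2.2 kg, standing loose on four black rubber ball feet at (+-100, +-100) mm of its frame. Origin: its centre, level with the undersides of the three long feet (on the bench); the plywood lies 50 to 64 mm above it. z is square to the board (vertical when level); at the start it leans 0.07 rad down towards the short foot
- short_foot (a point): lowest point of the short foot: x -100, y +100, z +10 mm in the board's frame, so 10 mm above the bench once the board is level; at the start it rests on the bench with about 6 N. The foot is a ball of 20 mm radius; the board's edges stand 35 mm out beyond it. The corner above it has a yellow cap, the other three corners black caps
- mould (a point): middle of the top of the round red mould full of hard white plaster, fixed to the board: 176 mm across, centred at x -36, y +36 mm of the board, its top 96 mm above the board's origin
- shim: orange wedge with a black stripe by its thick end, 130 mm long, 50 mm wide, 90 g, lying loose and flat on the bench. Origin: centre of its underside; x points to the thin end, z up. It starts off the board's +y edge, thin end to the board's -y within 25 degrees. The board is level when the foot is about 41 mm behind the thin end (x +24 mm of the wedge); 5 mm of pushing raises the foot 1 mm. It stays where it is left
- shim_tip (a point): middle of the lower edge of the wedge's thin end (x +65 mm in its frame), 1.2 mm high; the top slopes evenly from here up to the back
- shim_back (a point): middle of the lower edge of the wedge's flat upright back (x -65 mm in its frame), 50 mm wide, 28 mm high: the face to push; a black stripe crosses the slope 20 mm from it. The wedge slides easily until its thin end meets the foot, then takes 5 to 9 N; once the board is level it jams, and at 9 to 14 N the whole board slides away
- spray_can: blue spray can, 60 mm across, 170 mm tall, standing on the bench; origin under its centre
- plaster_cup: small white open cup, 72 mm across, 70 mm tall, standing on the bench; origin under its centre
- relief_disc: terracotta relief disc, 100 mm across, 17 mm thick, lying on the bench; origin under its centre
- brush: brush, 170 mm long, lying on the bench; its length is its own x axis
- jar: closed jar with a white lid, 56 mm across, 70 mm tall, standing on the bench; origin under its centre
- sponge_block: yellow sanding block, 90 x 55 x 35 mm, lying on the bench; origin under its centre
Mind the look-alikes: they are no part of the job. There is more than one size of the shim; the job needs the middle-sized.

How it is judged:
By the outcome, as a careful person would: the job done as asked, in the order asked, and still so for the second after the job is handed in, with the robot touching nothing.
It also fails if it takes over 45 s, if anything falls off the work surface, if the arm or the gripper's body presses on something with over 40 N, if the wrist force passes 120 N, or if a joint passes its speed limit or range.

## Working session

There is one attempt and no reset: what is moved stays moved. The work goes in short steps, Python scripts to look and compute and a shell command to move; the robot and the scene stay as the last step left them, time stands still between calls to the robot, and variables do not carry over. Pictures are saved under pics/ and viewed, at most 10 in all, crops included, and the job is handed in when it is done.

```bash
mkdir -p pics
cat > h.py <<'E'
import numpy as np, cv2
from station import env
def save(cam,name,crop=None,s=1):
    im=env.camera(cam)[:,:,::-1]
    if crop: x0,y0,x1,y1=crop; im=im[y0:y1,x0:x1]
    cv2.imwrite('pics/'+name+'.png',cv2.resize(im,None,fx=s,fy=s,interpolation=cv2.INTER_CUBIC))
def ray(cam,uv,z=0,c=None):
    c=c or env.get_calibration(cam); R=cv2.Rodrigues(np.array(c['rvec'],float))[0]; t=np.array(c['tvec'],float).ravel()
    a=(uv[0]-c['cx'])/c['fx']; b=(uv[1]-c['cy'])/c['fy']
    if cam=='wrist':
        r=np.hypot(a,b); k=np.sin(r)/max(r,1e-9); d=np.array([a*k,b*k,np.cos(r)])
    else: d=np.array([a,b,1])
    o=-R.T@t; d=R.T@d
    return o+d*(z-o[2])/d[2]
E
python3 - <<'E'
from h import *
save('top','top',s=1.4); save('scene','scene',s=1.4)
s=env.sense(); print(s['eef_pos'],s['orientation'],s['time'],env.tip_extent)
E
```

```text
[0.22199847 0.50287638 0.30161072] [-2.92917860e-04  2.06387257e-01  9.78469877e-01 -9.56020168e-04] 0.1 0.0972
```

View pics/top.png

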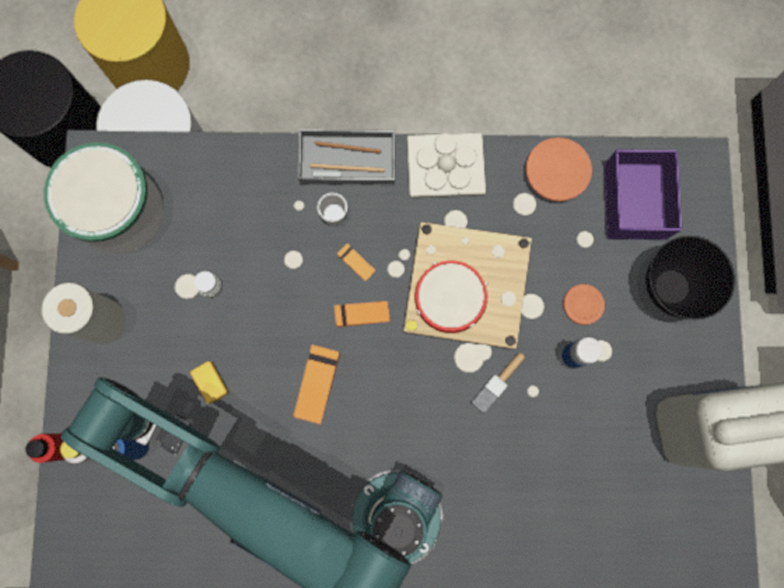

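View pics/scene.png

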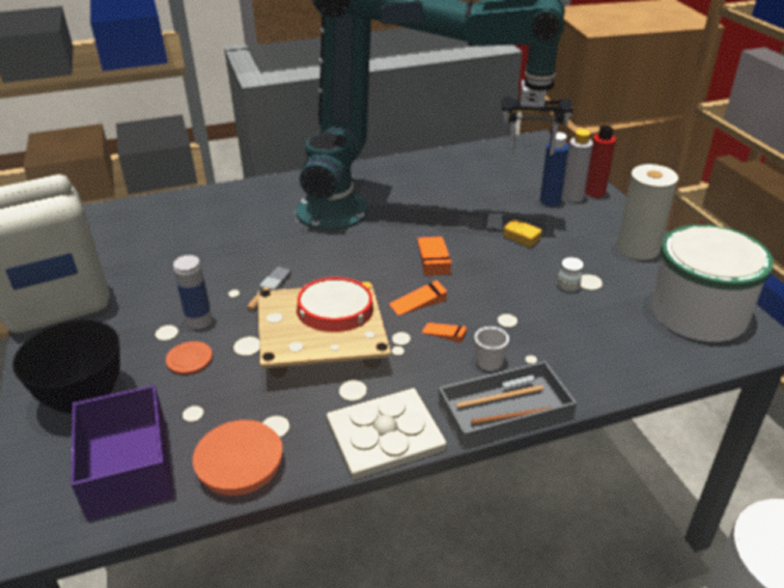

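The three wedges in the top view are at (356,262) small, (362,314) middle and (317,385) large. The middle one lies off the edge by the yellow cap (411,326), thin end towards the board. I'll confirm it in a crop with lengths measured.

Run:
```python
from h import *
save('top','crop',(200,155,390,300),4)
im=env.camera('top'); hsv=cv2.cvtColor(im,cv2.COLOR_RGB2HSV)
m=cv2.inRange(hsv,(8,150,120),(18,255,255)); n,l,st,ce=cv2.connectedComponentsWithStats(m)
for i in range(1,n):
    if st[i,4]>60:
        r=cv2.minAreaRect(np.argwhere(l==i)[:,::-1].astype(np.float32)); print(st[i],[ray('top',p,0.01)[:2].round(4) for p in cv2.boxPoints(r)])
print(ray('top',(300,200)),env.get_calibration('top'))
```

```text
[246 216  32  16 384] [array([0.5044, 0.1281]), array([0.5158, 0.0251]), array([0.4684, 0.02  ]), array([0.4571, 0.1226])]
[210 269  24  33 379] [array([0.2366, 0.2447]), array([0.3302, 0.2217]), array([0.314 , 0.1599]), array([0.2207, 0.1834])]
[ 0.57189598 -0.0583194   0.        ] {'fx': 538.2125875164187, 'fy': 538.2125875164187, 'cx': 276.15029371092186, 'cy': 212.90068861401127, 'rvec': array([ 2.14814367, -2.12855537,  0.18709054]), 'tvec': array([0.01984351, 0.51853048, 1.77721645])}
```

View pics/crop.png

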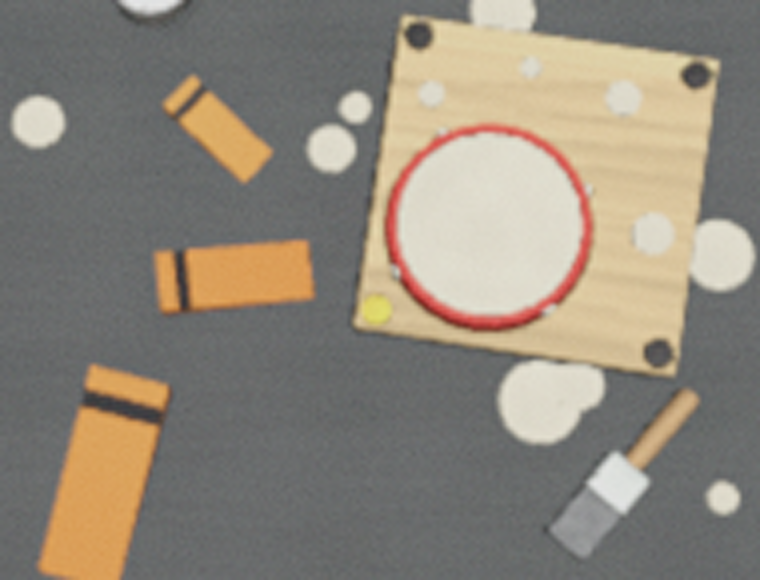

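The crop shows the middle wedge with back corners at (155,251) and (162,313) and thin-end corners at (309,240) and (314,299). The yellow cap is at (376,309), and the board corners are at (355,328), (403,14), (719,60) and (676,376). The lengths below will confirm that this is the 130 mm wedge.

```bash
cat >> h.py <<'E'
C=lambda u,v,z: ray('top',(u/4+200-.375,v/4+155-.375),z)
def sl(w):  # heading deg of 2-vector
    return np.degrees(np.arctan2(w[1],w[0]))
E
python3 - <<'E'
from h import *
b=(C(155,251,.028)+C(162,313,.028))[:2]/2; t=(C(309,240,.001)+C(314,299,.001))[:2]/2
print('back',b,'tip',t,'len',np.linalg.norm(t-b),'head',sl(t-b))
Y,P,Q,R=[C(*a)[:2] for a in ((355,328,.051),(403,14,.064),(719,60,.077),(676,376,.064))]
print(Y,P,Q,R)
print('edges',[np.linalg.norm(v) for v in(P-Y,R-Y,Q-P,Q-R)])
my=(R-Y+Q-P); my/=np.linalg.norm(my); px=(P-Y+Q-R); px/=np.linalg.norm(px)
ce=(Y+P+Q+R)/4
f=ce+100*1e-3*(-my)-0.1*px
# lean shifts the points at height h by h*0.07 towards the yellow corner; top of board ~64mm, foot ~10
dn=(-my-px)/np.sqrt(2); f2=f-dn*.07*.054
print('-y heading',sl(my),'foot',f,f2,'back->foot',sl(f2-b),'mid->foot',sl(f2-(b+t)/2))
for d in (0,4,8):
    h=np.radians(sl(f2-(b+t)/2)-d*0)
E
```

```text
back [0.47759844 0.14943072] tip [0.49365705 0.0193524 ] len 0.1310658097769063 head -82.96225106789892
[ 0.4369853  -0.01689497] [ 0.70460555 -0.05608045] [ 0.66394995 -0.32174286] [ 0.39791978 -0.28245336]
edges [np.float64(0.2704738349783263), np.float64(0.2684164147841498), np.float64(0.26875526831643104), np.float64(0.2689158167464524)]
-y heading -98.53477368922063 foot [ 0.46677012 -0.05585146] [ 0.46901786 -0.0588836 ] back->foot -92.35871217520928 mid->foot -96.61278030663622
```

The measured length is 131 mm, so the wedge at crop (235,276) is the middle-sized one. It needs about 9° of turning to aim at the foot near (0.469, -0.058). I'll push its +x side square with two fingers first, then push its back.

```bash
python3 -m pendant '{"fingers":[-0.6,-0.6,-0.6,-0.6,-0.6],"linear":[[0,0,0],[0,0,0],[0,0,0],[-0.11,-0.13,0],[-0.11,-0.13,0]],"turn":[[0,0,-0.16],[0,0,-0.16],[0,0,-0.16],[0,0,0],[0,0,0]]}'
python3 -m pendant '{"fingers":[-0.6,-0.6,-0.6,-0.6,-0.6],"linear":[[-0.11,-0.13,0],[-0.11,-0.13,0],[-0.11,-0.13,0],[-0.11,-0.13,0],[-0.11,-0.13,0]],"turn":[[0,0,0],[0,0,0],[0,0,0],[0,0,0],[0,0,0]]}'
python3 -m pendant '{"fingers":[-0.6,-0.6,-0.6,-0.6,-0.6],"linear":[[-0.11,-0.13,0],[-0.11,-0.13,0],[-0.11,-0.13,0],[-0.11,-0.13,0],[-0.11,-0.13,0]],"turn":[[0,0,0],[0,0,0],[0,0,0],[0,0,0],[0,0,0]]}'
```

```text
time: 0.7
eef_pos: [0.2745, 0.4357, 0.3022]
orientation: [-0.0, 0.018, 1.0, -0.0]
wrist_force: [0.4, 0.8, -0.7]
grip_width: 0.0753
grip_force: 0.0
time: 1.2
eef_pos: [0.4064, 0.2668, 0.3026]
orientation: [0.0, 0.019, 1.0, 0.0]
wrist_force: [-0.0, 0.7, 0.4]
grip_width: 0.075
grip_force: 0.0
time: 1.7
eef_pos: [0.5375, 0.099, 0.3025]
orientation: [-0.0, 0.02, 1.0, 0.0]
wrist_force: [0.6, 0.7, 0.9]
grip_width: 0.0751
grip_force: 0.0
```

```bash
python3 -m pendant '{"fingers":[-0.6,-0.6,-0.6,-0.6,-0.6],"linear":[[-0.04,-0.04,0.12],[0,0,0.14],[0,0,0.14],[0,0,0],[0,0,0]],"turn":[[0,0,0],[0,0,0],[0,0,0],[0,0,0],[0,0,0]]}'
python3 -c "
from h import *
save('wrist','w1',s=1.4)"
```

```text
time: 2.2
eef_pos: [0.5462, 0.0903, 0.2026]
orientation: [-0.001, 0.019, 1.0, -0.0]
wrist_force: [0.5, 0.4, 1.0]
grip_width: 0.0751
grip_force: 0.0
```

View pics/w1.png

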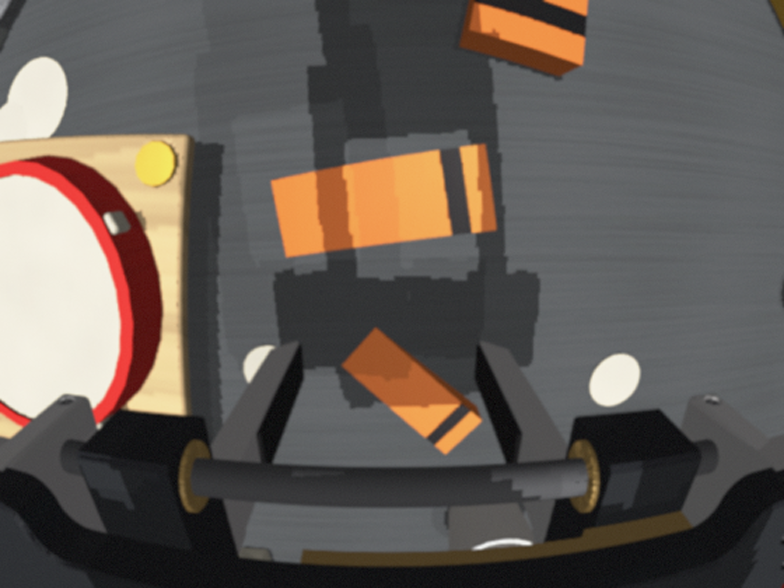

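The wrist view shows the middle wedge with thin-end corners at (271,181) and (287,257) and back top at (485,144) and (496,230). The small wedge's nearest corner is at (375,328), and the yellow cap is at (155,163).

```bash
python3 -c "
from h import *
c=env.get_calibration('wrist')
W=lambda u,v,z: ray('wrist',(u/1.4,v/1.4),z,c)[:2].round(4)
print([W(*a) for a in ((271,181,.001),(287,257,.001),(485,144,.028),(496,230,.028),(375,328,.001),(342,367,.001),(155,163,.052),(190,135,.051))])"
```

```text
[array([0.4697, 0.0177]), array([0.5195, 0.0244]), array([0.4533, 0.1473]), array([0.503 , 0.1533]), array([0.5703, 0.0792]), array([0.5983, 0.0549]), array([ 0.4517, -0.0365]), array([ 0.4391, -0.0138])]
```

```bash
python3 -m pendant '{"fingers":[-0.6,-0.6,-0.6,-0.6,-0.6],"linear":[[0,0,0.14],[0,0,0.14],[0,0,0.10],[0,0,0.03],[0,0,0]],"turn":[[0,0,0],[0,0,0],[0,0,0],[0,0,0],[0,0,0]]}'
python3 -m pendant '{"fingers":[-0.6,-0.6,-0.6,-0.6,-0.6],"linear":[[0.015,0,0],[0.015,0,0],[0.015,0,0],[0.015,0,0],[0.015,0,0]],"turn":[[0,0,0],[0,0,0],[0,0,0],[0,0,0],[0,0,0]]}'
python3 -m pendant '{"fingers":[-0.6,-0.6,-0.6,-0.6,-0.6],"linear":[[0.015,0,0],[0.015,0,0],[0.015,0,0],[0.015,0,0],[0.018,0,0]],"turn":[[0,0,0],[0,0,0],[0,0,0],[0,0,0],[0,0,0]]}'
```

```text
time: 2.75
eef_pos: [0.547, 0.0905, 0.1012]
orientation: [0.001, 0.019, 1.0, 0.0]
wrist_force: [-0.9, 0.6, 0.4]
grip_width: 0.0751
grip_force: 0.0
time: 3.25
eef_pos: [0.5274, 0.091, 0.1007]
orientation: [0.0, 0.019, 1.0, 0.0]
wrist_force: [-0.0, -0.2, -0.3]
grip_width: 0.0752
grip_force: 0.0
time: 3.75
eef_pos: [0.508, 0.0917, 0.1003]
orientation: [0.0, 0.019, 1.0, 0.0]
wrist_force: [1.1, 0.2, 0.5]
grip_width: 0.075
grip_force: 0.4
```

```bash
python3 -m pendant '{"fingers":[-0.6,-0.6,-0.6,-0.6,-0.6],"linear":[[-0.1,0,0],[0,0,-0.1],[0,0,-0.16],[0,0,-0.16],[0,0,0]],"turn":[[0,0,0],[0,0,0],[0,0,0],[0,0,0],[0,0,0]]}'
python3 -c "
from h import *
save('wrist','w2',s=1.4); print(env.sense()['qpos'])"
```

```text
time: 4.25
eef_pos: [0.5357, 0.0911, 0.212]
orientation: [0.006, 0.019, 1.0, 0.001]
wrist_force: [1.1, 0.7, -0.0]
grip_width: 0.0753
grip_force: 0.0
[ 6.39434217e-02  1.03338657e-01  1.54069630e+00  4.00201057e-04
  1.49059047e+00 -1.46811685e+00]
```

View pics/w2.png

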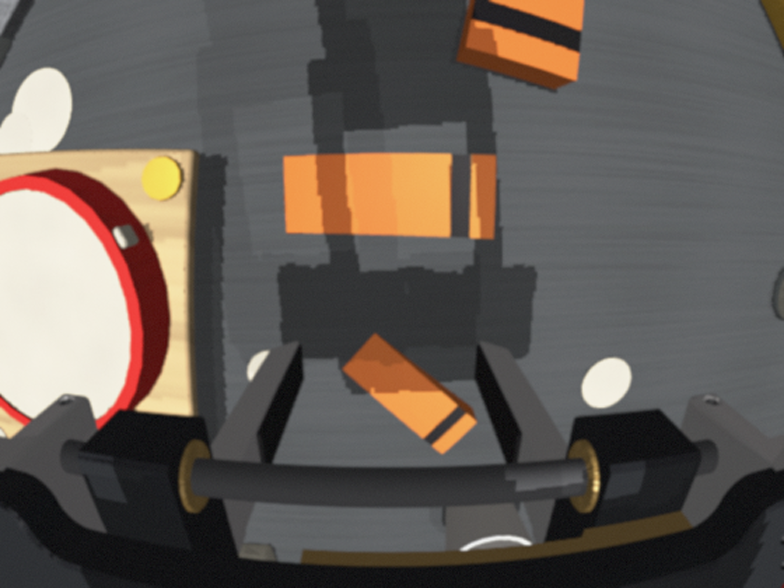

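The view shows the wedge squared up: thin-end corners at (284,156) and (286,232), back at (496,155) and (494,238).

Run:
```python
from h import *
c=env.get_calibration('wrist')
W=lambda u,v,z: ray('wrist',(u/1.4,v/1.4),z,c)[:2].round(4)
p=[W(*a) for a in ((284,156,.001),(286,232,.001),(496,155,.028),(494,238,.028),(162,178,.052),(195,150,.051))]
t=(p[0]+p[1])/2;b=(p[2]+p[3])/2;f=np.array([.470,-.057])
print(p,t,b,np.linalg.norm(t-b),sl(t-b),sl(f-b),sl(f-t),'back end target',f+.089*(b-f)/np.linalg.norm(b-f))
```

```text
[array([0.4427, 0.0271]), array([0.4921, 0.0249]), array([0.4477, 0.1553]), array([0.4967, 0.1538]), array([ 0.4487, -0.0341]), array([ 0.4356, -0.0123])] [0.4674 0.026 ] [0.4722  0.15455] 0.12863958372134138 -92.13840555226069 -90.59582212796457 -88.20577916987739 back end target [0.4709255  0.03199519]
```

```bash
python3 -m pendant '{"fingers":[0.4,0.4,0.4,0.4,0.4],"linear":[[0,0,0],[0,0,0],[0,0,0],[0,0,0],[0,0,0]],"turn":[[0,0,0.18],[0,0,0.18],[0,0,0.18],[0,0,0.18],[0,0,0.18]]}'
python3 -m pendant '{"fingers":[0.4,0.4,0.4,0.4,0.4],"linear":[[0,0,0],[0,0,0],[0,0,0],[0,0,0],[0,0,0]],"turn":[[0,0,0.18],[0,0,0.18],[0,0,0.18],[0,0,0.18],[0,0,0.18]]}'
python3 -m pendant '{"fingers":[0.4,0.4,0.4,0.4,0.4],"linear":[[0,0,0],[0,0,0],[0,0,0],[0,0,0],[0,0,0]],"turn":[[0,0,0.18],[0,0,0],[0,0,0],[0,0,0],[0,0,0]]}'
```

```text
time: 4.8
eef_pos: [0.5319, 0.0908, 0.2028]
orientation: [-0.002, 0.367, 0.93, -0.001]
wrist_force: [0.4, 0.5, -0.0]
grip_width: 0.0385
grip_force: 0.0
time: 5.3
eef_pos: [0.5319, 0.0908, 0.2028]
orientation: [-0.002, 0.666, 0.746, -0.001]
wrist_force: [0.2, -0.8, -0.4]
grip_width: 0.0283
grip_force: 0.0
time: 5.8
eef_pos: [0.533, 0.0908, 0.2048]
orientation: [-0.0, 0.715, 0.699, -0.0]
wrist_force: [-0.0, 1.1, 0.3]
grip_width: 0.0279
grip_force: 0.0
```

```bash
python3 -m pendant '{"fingers":[0.6,0.6,0.6,0.6,0.6],"linear":[[0.13,-0.082,0],[0.13,-0.082,0],[0.13,-0.082,0],[0,0,0.12],[0,0,0.12]],"turn":[[0,0,0],[0,0,0],[0,0,0],[0,0,0],[0,0,0]]}'
python3 -m pendant '{"fingers":[0.6,0.6,0.6,0.6,0.6],"linear":[[0,0,0.12],[0,0,0.03],[0,0,0],[0,0,0],[0,0,0]],"turn":[[0,0,0],[0,0,0],[0,0,0],[0,0,0],[0,0,0]]}'
python3 -c "
from h import *
save('wrist','w3',s=1.4)"
```

```text
time: 6.3
eef_pos: [0.4741, 0.1911, 0.146]
orientation: [0.001, 0.714, 0.7, 0.002]
wrist_force: [-0.1, 0.1, 0.6]
grip_width: 0.0189
grip_force: 0.0
time: 6.8
eef_pos: [0.4752, 0.1899, 0.1097]
orientation: [0.001, 0.715, 0.699, 0.002]
wrist_force: [-0.3, 0.3, -0.4]
grip_width: 0.0192
grip_force: 0.0
```

View pics/w3.png

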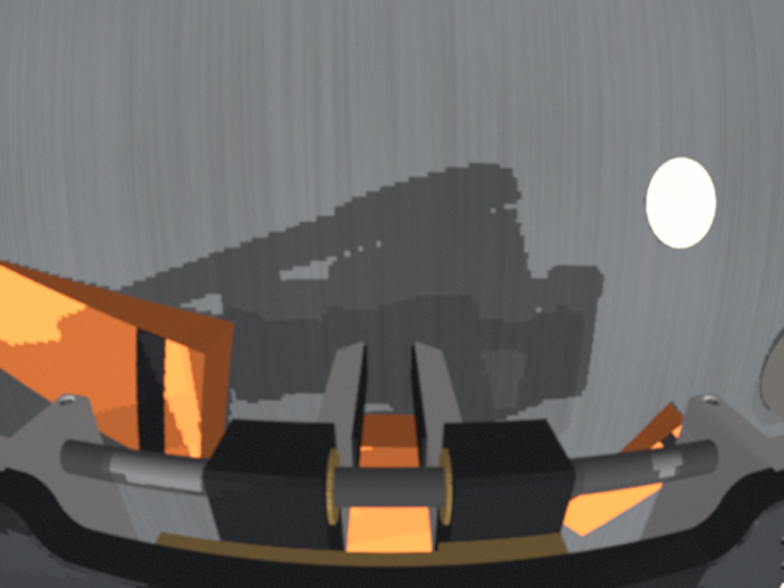

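The wrist view shows the wedge's back centred between the two fingers at (388,430), with the fingers behind it. I'll push.

```bash
python3 -m pendant '{"fingers":[0.6,0.6,0.6,0.6,0.6],"linear":[[-0.036,0,0.01],[-0.036,0,0.006],[-0.036,0,0],[-0.036,0,0],[-0.036,0,0]],"turn":[[0,0,0],[0,0,0],[0,0,0],[0,0,0],[0,0,0]]}'
python3 -m pendant '{"fingers":[0.6,0.6,0.6,0.6,0.6],"linear":[[-0.036,0,0],[-0.036,0,0],[-0.036,0,0],[-0.03,0,0],[-0.02,0,0]],"turn":[[0,0,0],[0,0,0],[0,0,0],[0,0,0],[0,0,0]]}'
python3 -c "
from h import *
save('scene','s2',(150,140,350,290),4);im=cv2.imread('pics/s2.png')"
```

```text
time: 7.35
eef_pos: [0.4728, 0.1437, 0.1036]
orientation: [-0.0, 0.715, 0.699, -0.0]
wrist_force: [0.1, 1.1, -0.0]
grip_width: 0.0186
grip_force: 0.2
time: 7.85
eef_pos: [0.472, 0.1045, 0.1037]
orientation: [0.0, 0.715, 0.699, 0.0]
wrist_force: [-0.5, 0.1, -0.5]
grip_width: 0.0189
grip_force: 0.2
```

View pics/s2.png

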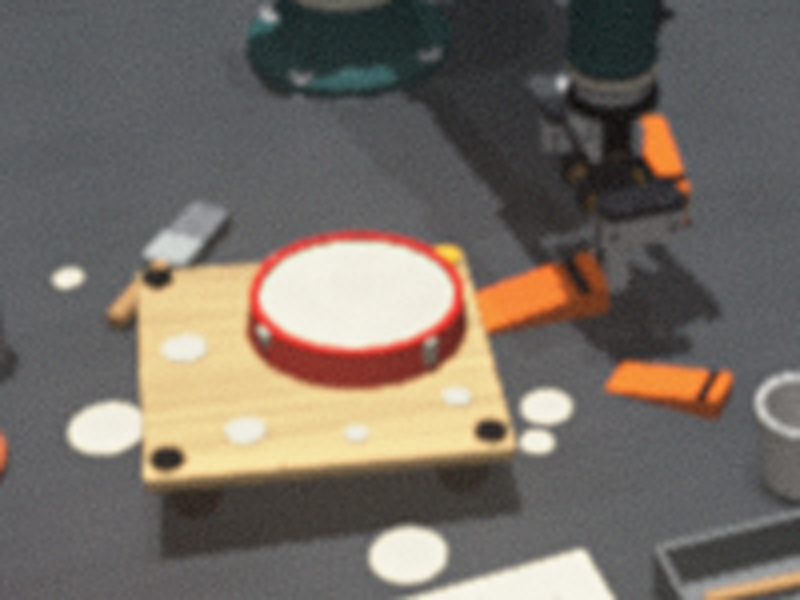

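The scene view shows the wedge heading under the yellow-cap corner (450,252), with the gripper behind it and clear of the board. I'll push on slowly and watch the force.

```bash
python3 -m pendant '{"fingers":[0.6,0.6,0.6,0.6,0.6],"linear":[[-0.016,0,0],[-0.016,0,0],[-0.016,0,0],[-0.016,0,0],[-0.016,0,0]],"turn":[[0,0,0],[0,0,0],[0,0,0],[0,0,0],[0,0,0]]}'
python3 -m pendant '{"fingers":[0.6,0.6,0.6,0.6,0.6],"linear":[[-0.012,0,0],[-0.012,0,0],[-0.012,0,0],[-0.012,0,0],[-0.012,0,0]],"turn":[[0,0,0],[0,0,0],[0,0,0],[0,0,0],[0,0,0]]}'
python3 -m pendant '{"fingers":[0.6,0.6,0.6,0.6,0.6],"linear":[[-0.008,0,0],[-0.008,0,0],[-0.008,0,0],[-0.008,0,0],[-0.008,0,0]],"turn":[[0,0,0],[0,0,0],[0,0,0],[0,0,0],[0,0,0]]}'
```

```text
time: 8.4
eef_pos: [0.4718, 0.0874, 0.1041]
orientation: [-0.002, 0.715, 0.699, 0.003]
wrist_force: [0.8, 10.2, 1.7]
grip_width: 0.0186
grip_force: 5.0
time: 8.9
eef_pos: [0.4714, 0.0724, 0.1041]
orientation: [-0.002, 0.715, 0.699, 0.003]
wrist_force: [0.4, 9.0, 0.4]
grip_width: 0.0189
grip_force: 4.2
time: 9.4
eef_pos: [0.471, 0.0623, 0.1039]
orientation: [-0.002, 0.715, 0.699, 0.002]
wrist_force: [0.0, 8.7, 0.5]
grip_width: 0.019
grip_force: 4.0
```

```bash
python3 -m pendant '{"fingers":[0.6,0.6,0.6,0.6,0.6],"linear":[[-0.008,0,0],[-0.008,0,0],[-0.008,0,0],[-0.008,0,0],[-0.008,0,0]],"turn":[[0,0,0],[0,0,0],[0,0,0],[0,0,0],[0,0,0]]}'
python3 -c "
from h import *
save('top','top2',(200,155,390,300),4)
a,b=[cv2.cvtColor(cv2.imread('pics/'+n+'.png'),6) for n in('crop','top2')]
P=np.float32([[355,328],[403,14],[719,60],[676,376],[376,309],[419,35],[696,75],[658,352]])
q,s,e=cv2.calcOpticalFlowPyrLK(a,b,P,None,winSize=(31,31)); print(np.c_[P,q-P,s,e].round(1))"
```

```text
time: 9.9
eef_pos: [0.4707, 0.0523, 0.1038]
orientation: [-0.002, 0.715, 0.699, 0.002]
wrist_force: [1.0, 8.2, -0.1]
grip_width: 0.0187
grip_force: 3.9
[[ 3.55e+02  3.28e+02  4.00e+00 -3.90e+00  1.00e+00  5.90e+00]
 [ 4.03e+02  1.40e+01  3.50e+00 -2.40e+00  1.00e+00  5.70e+00]
 [ 7.19e+02  6.00e+01  1.60e+00  1.00e-01  1.00e+00  6.10e+00]
 [ 6.76e+02  3.76e+02  3.00e+00 -1.70e+00  1.00e+00  4.70e+00]
 [ 3.76e+02  3.09e+02  6.40e+00 -3.70e+00  1.00e+00  5.50e+00]
 [ 4.19e+02  3.50e+01  3.50e+00 -2.20e+00  1.00e+00  8.40e+00]
 [ 6.96e+02  7.50e+01  2.70e+00 -1.00e-01  1.00e+00  8.70e+00]
 [ 6.58e+02  3.52e+02  3.60e+00 -3.00e+00  1.00e+00  8.70e+00]]
```

The board corner moves match levelling of about 3 px along the diagonal, and the board hasn't slid. About 12 mm is left, in fine steps.

```bash
python3 -m pendant '{"fingers":[0.6,0.6,0.6,0.6,0.6],"linear":[[-0.006,0,0],[-0.006,0,0],[-0.006,0,0],[-0.006,0,0],[-0.004,0,0]],"turn":[[0,0,0],[0,0,0],[0,0,0],[0,0,0],[0,0,0]]}'
python3 -m pendant '{"fingers":[0.6,0.6,0.6,0.6,0.6],"linear":[[-0.003,0,0],[-0.003,0,0],[-0.003,0,0],[-0.003,0,0],[0,0,0]],"turn":[[0,0,0],[0,0,0],[0,0,0],[0,0,0],[0,0,0]]}'
```

```text
time: 10.45
eef_pos: [0.4706, 0.0452, 0.1038]
orientation: [-0.002, 0.715, 0.699, 0.002]
wrist_force: [-0.2, 7.7, 0.5]
grip_width: 0.019
grip_force: 3.9
time: 10.95
eef_pos: [0.4705, 0.0423, 0.1038]
orientation: [-0.002, 0.715, 0.699, 0.002]
wrist_force: [-0.3, 8.5, 0.2]
grip_width: 0.0186
grip_force: 3.9
```

```bash
python3 -m pendant '{"fingers":[0.6,0.6,0.6,0.6,0.6],"linear":[[-0.003,0,0],[-0.003,0,0],[0,0,0],[0,0,0],[0,0,0]],"turn":[[0,0,0],[0,0,0],[0,0,0],[0,0,0],[0,0,0]]}'
python3 -c "
from h import *
save('top','top3',(200,155,390,300),4)
a,b=[cv2.cvtColor(cv2.imread('pics/'+n+'.png'),6) for n in('crop','top3')]
P=np.float32([[355,328],[403,14],[719,60],[676,376],[376,309],[419,35],[696,75],[658,352]])
q,s,e=cv2.calcOpticalFlowPyrLK(a,b,P,None,winSize=(31,31)); print(np.c_[P,q-P,e].round(1))
g=[]
for i in range(6): env.camera('scene'); g.append(env.sense()['wrist_force'][1])
print(np.round(g,1))"
```

```text
time: 11.45
eef_pos: [0.4704, 0.0414, 0.1038]
orientation: [-0.002, 0.715, 0.699, 0.003]
wrist_force: [0.2, 10.6, 0.2]
grip_width: 0.0188
grip_force: 4.8
[[ 3.55e+02  3.28e+02  1.35e+01 -4.80e+00  7.30e+00]
 [ 4.03e+02  1.40e+01  4.70e+00 -2.90e+00  5.10e+00]
 [ 7.19e+02  6.00e+01  1.70e+00  2.00e-01  6.10e+00]
 [ 6.76e+02  3.76e+02  3.80e+00 -2.40e+00  3.90e+00]
 [ 3.76e+02  3.09e+02  8.90e+00 -5.20e+00  1.03e+01]
 [ 4.19e+02  3.50e+01  4.50e+00 -2.90e+00  8.60e+00]
 [ 6.96e+02  7.50e+01  2.80e+00 -1.00e-01  9.90e+00]
 [ 6.58e+02  3.52e+02  4.40e+00 -3.70e+00  7.60e+00]]
[ 9.1  9.3  9.7  9.6  9.2 10.6]
```

```bash
python3 -m pendant '{"fingers":[0.6,0.6,0.6,0.6,0.6],"linear":[[-0.002,0,0],[-0.001,0,0],[0,0,0],[0,0,0],[0,0,0]],"turn":[[0,0,0],[0,0,0],[0,0,0],[0,0,0],[0,0,0]]}'
cat > lv.py <<'E'
from h import *
import sys; n=sys.argv[1]
save('scene',n,s=1.4)
a,b=[cv2.cvtColor(cv2.imread('pics/'+m+'.png'),6) for m in('scene',n)]
# fit board rigid pose (initial & now) from tracked features on board top
from scipy.optimize import least_squares
c=env.get_calibration('scene'); K=np.array([[c['fx'],0,c['cx']],[0,c['fy'],c['cy']],[0,0,1]])
P=cv2.goodFeaturesToTrack(a[285:375,258:392],60,.02,4)+np.float32([258,285])
q,s,e=cv2.calcOpticalFlowPyrLK(a,b,P,None,winSize=(15,15)); r,s2,_=cv2.calcOpticalFlowPyrLK(b,a,q,None,winSize=(15,15))
P,q,r=[x.reshape(-1,2)/1.4 for x in(P,q,r)]; ok=(s.ravel()>0)&(np.hypot(*(P-r).T)<.3)
P,q=P[ok],q[ok]
my=np.array([np.cos(np.radians(-98.5)),np.sin(np.radians(-98.5)),0]); ex=np.array([-my[1],my[0],0])
ey=-my; B=np.array([.551,-.169,0]); ax=np.array(ex+ey)/np.sqrt(2)  # diag between long feet
dn=(ey-ex)/np.sqrt(2); ax=np.cross([0,0,1],dn)
R0=cv2.Rodrigues(ax*.07)[0]; N=R0@[0,0,1]
Rc=cv2.Rodrigues(np.array(c['rvec'],float))[0]; t=np.array(c['tvec'],float).ravel(); o=-Rc.T@t
X=[]
for p in P:
    d=Rc.T@np.linalg.solve(K,[*p,1]); k=N@(B+N*.064-o)/(N@d); X.append(o+k*d)
X=np.array(X); inb=(np.abs((X-B)@ex)<.14)&(np.abs((X-B)@ey)<.14); mould=np.hypot((X-B)@ex+.036,(X-B)@ey-.036)<.1
inb&=~mould; X,q=X[inb],q[inb]
def f(v):
    R=cv2.Rodrigues(ax*v[0]+dn*v[1]+np.array([0,0,v[2]]))[0]; Y=(X-B)@R.T+B+[v[3],v[4],0]
    pr=cv2.projectPoints(Y,np.array(c['rvec'],float),t,K,None)[0].reshape(-1,2); return (pr-q).ravel()
z=least_squares(f,np.zeros(5),loss='soft_l1',f_scale=.3); v=z.x
print(len(X),'lean left',.07+v[0],'roll',v[1],'yaw',v[2],'shift mm',v[3:]*1e3,'rms',np.sqrt(np.mean(z.fun**2)))
E
python3 lv.py s3; python3 -c "
from h import *
g=[]
for i in range(6): env.camera('scene'); s=env.sense(); g.append(s['wrist_force'][1])
print(np.round(g,1),s['eef_pos'],s['time'])"
```

```text
time: 12.3
eef_pos: [0.4704, 0.0411, 0.1038]
orientation: [-0.003, 0.715, 0.699, 0.003]
wrist_force: [0.6, 10.9, -0.7]
grip_width: 0.0189
grip_force: 5.5
26 lean left 0.006657236186784557 roll 0.004062884777231248 yaw 0.0017447927449840564 shift mm [ 0.3326838  -0.52716632] rms 0.5256112655719333
[11.4 11.2 11.4 11.1 11.3 10.6] [0.47040907 0.04108011 0.10380623] 12.65
```

The force is now 11 N with almost no further travel, where it was about 8 N while sliding. The wedge has jammed, so the board is level. I'll back off and look.

```bash
python3 -m pendant '{"fingers":[0.6,0.6,0.6,0.6,0.6],"linear":[[0.02,0,0],[0.06,0,0],[0.12,0,0],[0.16,0,0],[0,0,-0.1]],"turn":[[0,0,0],[0,0,0],[0,0,0],[0,0,0],[0,0,0]]}'
python3 -m pendant '{"fingers":[0.6,0.6,0.6,0.6,0.6],"linear":[[0,0,-0.16],[0,0,-0.16],[0.16,0,0],[0.16,0,0],[0,0,0]],"turn":[[0,0,0],[0,0,0],[0,0,0],[0,0,0],[0,0,0]]}'
python3 lv.py s4; python3 -c "
from h import *
save('scene','s5',(170,180,300,270),6)
save('top','top4',(200,155,390,300),4)"
```

```text
time: 13.15
eef_pos: [0.4701, 0.1305, 0.1256]
orientation: [-0.002, 0.714, 0.7, -0.003]
wrist_force: [0.5, 0.0, 0.3]
grip_width: 0.019
grip_force: 0.0
time: 13.65
eef_pos: [0.4743, 0.2109, 0.2092]
orientation: [0.0, 0.714, 0.7, 0.001]
wrist_force: [0.1, 0.2, -0.6]
grip_width: 0.0189
grip_force: 0.0
27 lean left 0.005364925462172571 roll 0.004846154422240814 yaw 0.0020601811404168347 shift mm [ 0.07597839 -0.40508171] rms 0.5465899354687936
```

View pics/s5.png

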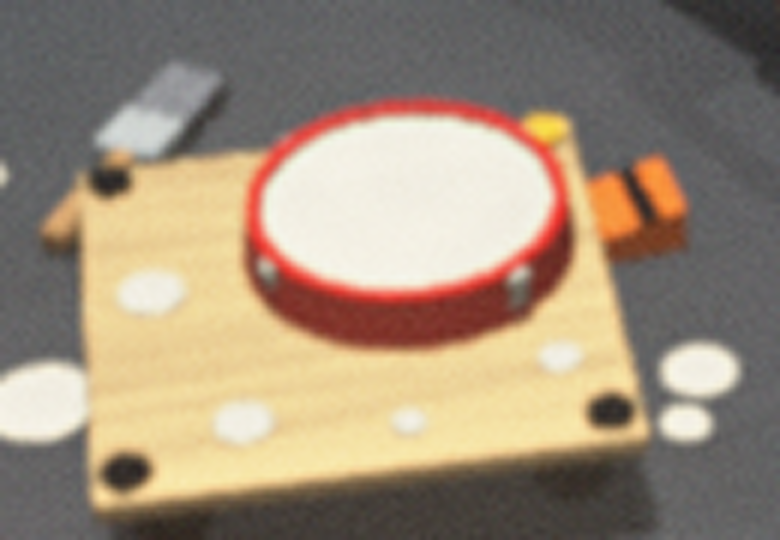

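View pics/top4.png

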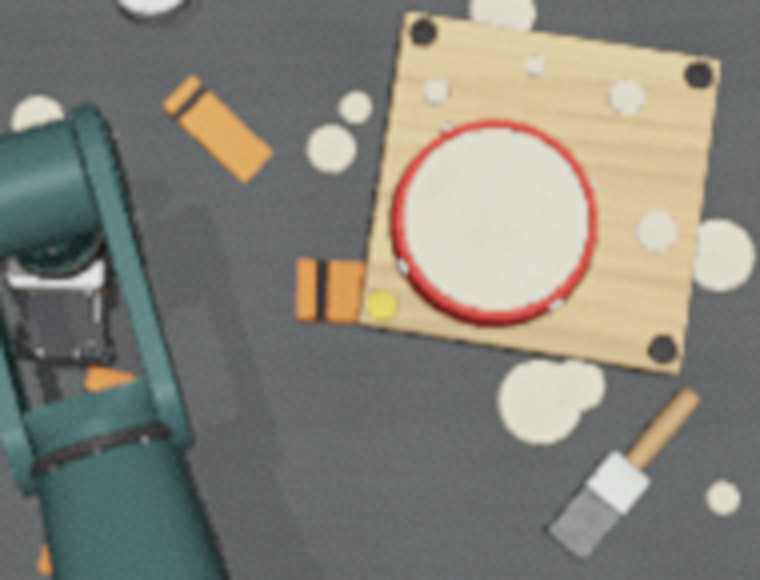

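```bash
python3 -c "
from h import *
b=(C(297,259,.028)+C(297,321,.028))[:2]/2
Y,P,Q,R=[C(*a)[:2] for a in ((360,325,.064),(407,12,.064),(720,60,.064),(680,373,.064))]
print([np.linalg.norm(v) for v in(P-Y,R-Y,Q-P,Q-R)])
c=(Y+P+Q+R)/4; u=(R-Y+Q-P);u/=np.linalg.norm(u);w=(P-Y+Q-R);w/=np.linalg.norm(w)
f=c-.1*u-.1*w; print(c,f,b,'foot behind tip mm',130-1e3*np.linalg.norm(f-b), env.sense()['time'])"
```

```text
[np.float64(0.2712641803687764), np.float64(0.2678236934619476), np.float64(0.2686330098339956), np.float64(0.26971410747090846)]
[ 0.55300724 -0.17279662] [ 0.46834366 -0.05935215] [0.47188099 0.03179243] foot behind tip mm 38.7868023263906 13.8
```

The top view puts the foot 39 ± 2 mm behind the thin end, and the jam force agrees with that. The board hasn't moved and the other things are untouched, so I'm handing in.

```bash
python3 -c "
from station import env
print(env.sign_off())"
```

```text
the job is handed in; nothing more can be done
None
```

I pushed the middle wedge under the short foot until it jammed at about 11 N; the board then measured level to about 0.005 rad, roughly what the cameras can resolve, and had not slid, and the job is handed in (no verdict was returned).

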